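Switch on the forge blower under its guard

TASK

Switch on the forge blower: with a fingertip lift the red guard by its lip up and back towards the robot until it stays open, push the toggle under it all the way over to the green dot, then push the guard back over so that it drops shut over the toggle. Only touch and push, grasp nothing, and leave the yellow-guarded switch and the loose things on the bench alone.

Things in the scene. Friction and masses are not known exactly. Their poses are not given: they have to be found in the camera images.
- blower_box: The forge blower's switch, the one to operate: grey steel switch box with a red guard, fixed to the bench, 92 (x) x 100 (y) x 70 mm high; origin at the centre of its underside, x axis towards the guard's hinge, which is on the side nearest the robot (so box +y is roughly the robot's right), z up. On its top a green dot at y=+41 mm marks ON, a black dot at y=-41 mm marks OFF.
- blower_guard (a joint): angle of the red guard: 0 shut, grows as its lip swings up and over towards the robot, hard stop at 1.7 rad. Nearly free hinge along the box's y, 120 g: below about 1.4 rad it falls shut by its weight, beyond that it falls back on its stop and stays, its outer top wall facing the robot: push that away from the robot to shut it. It shuts with the toggle at either end.
- blower_hinge (a point): middle of the red guard's hinge line, at box x=+35, y=0, 92 mm above the bench. The guard is a hood 60 mm wide, open below and behind. Shut, its front wall's outer face is 82 mm from this line towards box -x, away from the robot, its top wall's outer face 26 mm above it, its lower edges 20 mm below it. Axes as the box's.
- blower_lip (a point): middle of the underside of the red guard's lift lip: a plate 52 mm wide, 4 mm thick, on the side away from the robot, 20 mm out from the front wall, sloping up 40 degrees to its free edge. Shut, this point is 92 mm from the hinge line and 90 mm above the bench, free space below it beside the box. A finger tilted 30 to 45 degrees, tip pointing down and towards the robot, gets under it.
- blower_toggle (a joint): angle of the toggle beneath the red guard: 0 leans fully to the black dot (OFF, box -y), 0.4 upright, 0.8 rad leans fully to the green dot (ON, box +y). It stays where it is left; about 1 N at the ball moves it.
- blower_tip (a point): centre of the toggle's white ball (16 mm across) beneath the red guard; lever 34 mm long on a pivot at box x=-11, y=0, 74 mm above the bench (46 mm from the hinge line). At either end the ball is about 105 mm above the bench and 13 mm to that side of the middle.
- grinder_box: The grinder's switch, to be left alone: grey steel switch box with a yellow guard, fixed to the bench, 92 (x) x 100 (y) x 70 mm high; origin at the centre of its underside, x axis towards the guard's hinge, which is on the side nearest the robot (so box +y is roughly the robot's right), z up. On its top a green dot at y=+41 mm marks ON, a black dot at y=-41 mm marks OFF.
- grinder_guard (a joint): angle of the yellow guard: 0 shut, grows as its lip swings up and over towards the robot, hard stop at 1.7 rad. Nearly free hinge along the box's y, 120 g: below about 1.4 rad it falls shut by its weight, beyond that it falls back on its stop and stays, its outer top wall facing the robot: push that away from the robot to shut it. It shuts with the toggle at either end.
- grinder_hinge (a point): middle of the yellow guard's hinge line, at box x=+35, y=0, 92 mm above the bench. The guard is a hood 60 mm wide, open below and behind. Shut, its front wall's outer face is 82 mm from this line towards box -x, away from the robot, its top wall's outer face 26 mm above it, its lower edges 20 mm below it. Axes as the box's.
- grinder_lip (a point): middle of the underside of the yellow guard's lift lip: a plate 52 mm wide, 4 mm thick, on the side away from the robot, 20 mm out from the front wall, sloping up 40 degrees to its free edge. Shut, this point is 92 mm from the hinge line and 90 mm above the bench, free space below it beside the box. A finger tilted 30 to 45 degrees, tip pointing down and towards the robot, gets under it.
- grinder_toggle (a joint): angle of the toggle beneath the yellow guard: 0 leans fully to the black dot (OFF, box -y), 0.4 upright, 0.8 rad leans fully to the green dot (ON, box +y). It stays where it is left; about 1 N at the ball moves it.
- grinder_tip (a point): centre of the toggle's white ball (16 mm across) beneath the yellow guard; lever 34 mm long on a pivot at box x=-11, y=0, 74 mm above the bench (46 mm from the hinge line). At either end the ball is about 105 mm above the bench and 13 mm to that side of the middle.
- oilcan: bystander, loose: tin can, 56 mm across, 85 mm tall, standing between the two boxes; origin under its centre
- drift: bystander, loose: upright steel drift pin, 18 mm across, 80 mm tall; origin under its centre
- hammer: bystander, loose: hand hammer lying on the bench on the left; handle towards its -x
- brush: bystander, loose: hand brush lying on the bench on the right; handle towards its -x
- collar: bystander, loose: steel ring lying flat, 60 mm outside, 20 mm high; origin under its centre
- offcut: bystander, loose: steel bar offcut 30 x 110 x 25 mm lying beyond the boxes; origin under its centre
- mug: bystander, loose: blue mug, 80 mm across, 90 mm tall, beyond the boxes; origin under its centre

How it is judged:
By the outcome, as a careful person would: the job done as asked, in the order asked, and still so for the second after the job is handed in, with the robot touching nothing.
It also fails if it takes over 54 s, if anything falls off the work surface, if the arm or the gripper's body presses on something with over 40 N, if the wrist force passes 120 N, or if a joint passes its speed limit or range.

ROBOT

A 6-joint arm with a two-finger parallel gripper is mounted at the origin on the work surface. World frame = base frame: x ahead of the robot, y to its left, z up, the work surface at z = 0. Lengths are in m, angles in rad, forces in N, time in s.
With the tool pointing down it reaches from about 0.35 to 0.975 m from the base axis. Payload 7.1 kg.
Tool frame: the origin (TCP) lies midway between the tips of the shut fingers; the grasp point (between the pads) lies 19 mm behind it; z points along the fingers, x is the direction in which the jaws open and shut, and the axes are right-handed (so a half turn about z gives the same grasp; the last joint's range is limited). The gripper opens to 88 mm and grips with 3 to 60 N. Pads are 20 mm wide; open, the fingers measure 115 mm over their backs; the gripper's body (75 mm by 178 mm) begins 61 mm behind the grasp point.
Start: joints at [1.182, 0.423, 1.63, -0, 1.089, -0.019], TCP at [0.226, 0.583, 0.223] pointing down, gripper open.
Joint ranges: [-3, 3], [-0.9, 2.11], [0.09, 2.58], [-1.31, 4.45], [0.11, 2.69], [-2.54, 2.54]. Speed limits (rad/s): [2.39, 2.39, 3.01, 3.14, 3.14, 3.14].

INTERFACE

Orientations are given as a unit quaternion [w, x, y, z].
In Python, from station import move_pose, movel, movej, command_gripper, wait, inverse_kinematics, read_camera, camera_info, MotionError, job_done, get_time, get_joint_pos, get_qvel, get_effort, get_tcp_pos, get_ee_rot, get_ft_force, get_ft_torque, get_grip_width gives the robot as it stands. Calls block until the motion is done:
- move_pose(position, orientation): joint-space move of the TCP to a pose.
- movel(position, frame=None, v=0.15, until_force=None): straight line of the TCP; frame=None keeps the orientation; v is the mean speed in m/s. With until_force (N) it stops when the force on the tool has changed by that much, and returns True; else False.
- movej(angles): joint-space move.
- command_gripper(opening): opening from 0.0 (shut) to 1.0 (fully open); the grip force is fixed at half the most; returns when the fingers have stopped.
- wait(seconds).
- inverse_kinematics(position, orientation): joint angles nearest the present ones, or None.
- read_camera(name): name is "scene" or "side" or "wrist"; returns the picture (384x512x3 uint8, red, green, blue); there is no depth.
- camera_info(name): a dict with "intrinsics" (3x3 intrinsics, pixels), "T" (4x4, takes a point from camera to world coordinates); the wrist camera has in their place "tool_from_camera" (4x4, takes a point from camera to tool coordinates, whose origin is the TCP and whose axes are the tool frame's). Camera axes: x right, y up, looking along -z (the intrinsics and any distortion apply to the point x, -y, -z); pixel columns grow to the right and rows downward; lengths in m; the calibration is good to about 2 mm. A picture is of the moment at which its call begins: read the wrist's pose just before it. camera_info takes no time and is no camera call.
A pose or a line that the arm cannot do raises MotionError and nothing moves.
- job_done(): hands the job in, once; it reports no verdict.
Readings, each from a call of its own:
- get_time(): time.
- get_joint_pos(): joint angles.
- get_qvel(): joint speeds.
- get_effort(): joint torques, N m.
- get_tcp_pos(): TCP position.
- get_ee_rot(): TCP orientation.
- get_ft_force(): force on the tool from outside, world axes, zero at the start.
- get_ft_torque(): the same for the moment, N m.
- get_grip_width(): opening from 0.0 (shut) to 1.0 (fully open).
Only numpy, scipy, OpenCV 4.12 (cv2) and the standard library are available. Lean on these libraries where they do the work, as an engineer would, in place of code of your own. Each camera call takes 0.05 s, during which the arm holds its last target.

## Working session

There is one attempt and no reset: what is moved stays moved. The work goes in short steps, each a Python script; the robot and the scene stay as the last script left them, time stands still between calls to the robot, and variables do not carry over. Pictures are saved under pics/ and viewed, and the job is handed in when it is done.

```bash
ls; mkdir -p pics; python3 - <<'E'
from station import *
import cv2,numpy as np
np.set_printoptions(precision=4,suppress=True)
for n in ["scene","side","wrist"]:
    im=read_camera(n); cv2.imwrite(f"pics/{n}0.png",im[:,:,::-1]); ci=camera_info(n)
    for k,v in ci.items(): print(n,k,np.array(v) if not isinstance(v,str) else v)
print(get_time(),get_tcp_pos(),get_ee_rot(),get_grip_width())
E
```

```text
pics
scene intrinsics [[451.751    0.     257.9352]
 [  0.     451.751  193.068 ]
 [  0.       0.       1.    ]]
scene T [[-0.0016 -0.7314  0.682   1.3574]
 [ 1.     -0.0031 -0.0009  0.0064]
 [ 0.0027  0.682   0.7314  0.9303]
 [ 0.      0.      0.      1.    ]]
side intrinsics [[425.55     0.     249.9383]
 [  0.     425.55   184.6254]
 [  0.       0.       1.    ]]
side T [[ 0.985   0.1126 -0.1308  0.3769]
 [-0.172   0.5804 -0.796  -1.0257]
 [-0.0138  0.8065  0.591   0.8786]
 [ 0.      0.      0.      1.    ]]
wrist intrinsics [[332.8063   0.     254.3081]
 [  0.     332.8063 190.817 ]
 [  0.       0.       1.    ]]
wrist tool_from_camera [[ 1.      0.0004  0.0005 -0.0005]
 [ 0.0005 -0.9599 -0.2805 -0.078 ]
 [ 0.0004  0.2805 -0.9599 -0.162 ]
 [ 0.      0.      0.      1.    ]]
0.15 [0.2257 0.5824 0.2221] [ 0.0003  0.825   0.5651 -0.0005] 1.0004996580213639
```

View pics/scene0.png

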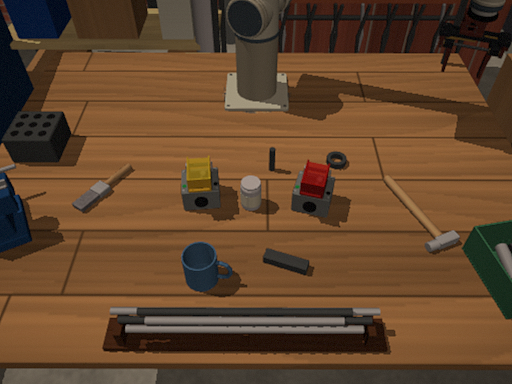

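View pics/side0.png

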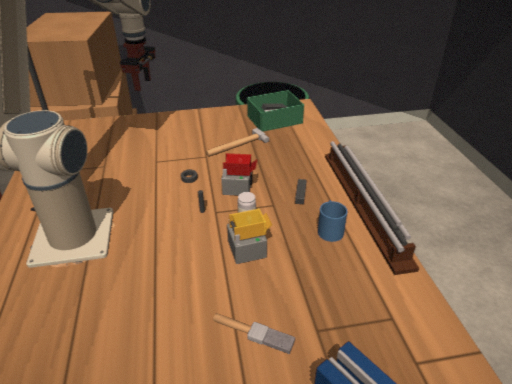

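View pics/wrist0.png

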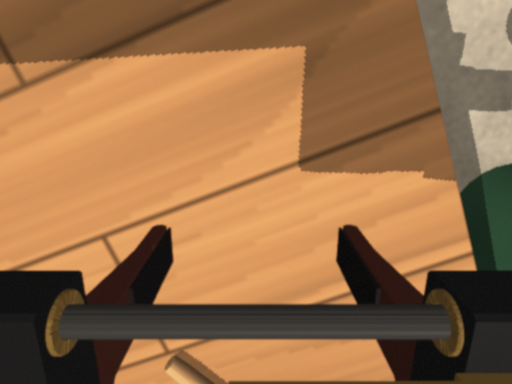

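```bash
cat > h.py <<'E'
from station import *
import cv2,numpy as np
from scipy.spatial.transform import Rotation as R
np.set_printoptions(precision=4,suppress=True)
def rot(q): return R.from_quat([q[1],q[2],q[3],q[0]])
def quat(r):
    q=r.as_quat(); return [q[3],q[0],q[1],q[2]]
def crop(n,f,x0,y0,w,h,s):
    im=cv2.imread(f"pics/{n}.png")[y0:y0+h,x0:x0+w]
    cv2.imwrite(f"pics/{f}.png",cv2.resize(im,None,fx=s,fy=s,interpolation=cv2.INTER_CUBIC))
def camT(n,tcp=None,q=None):
    ci=camera_info(n)
    if n!="wrist": return np.array(ci["intrinsics"]),np.array(ci["T"])
    T=np.eye(4);T[:3,:3]=rot(q).as_matrix();T[:3,3]=tcp
    return np.array(ci["intrinsics"]),T@np.array(ci["tool_from_camera"])
def proj(P,K,T):
    P=np.atleast_2d(P); c=(P-T[:3,3])@T[:3,:3]
    c=c*[1,-1,-1]; u=c@K.T; return u[:,:2]/u[:,2:]
def ray(uv,z,K,T):
    d=np.linalg.inv(K)@[uv[0],uv[1],1]; d=T[:3,:3]@(d*[1,-1,-1]); o=T[:3,3]
    return o+d*(z-o[2])/d[2]
E
python3 - <<'E'
from h import *
crop("scene0","sc1",265,140,100,80,8)
crop("side0","si1",180,130,100,80,8)
K,T=camT("scene"); print(ray((312,190),0.07,K,T),ray((272,170),0,K,T),ray((337,159),0.01,K,T),ray((251,205),0,K,T))
E
```

```text
[0.5437 0.1491 0.07  ] [0.3966 0.049  0.    ] [0.3587 0.2443 0.01  ] [ 0.5349 -0.0115  0.    ]
```

View pics/sc1.png

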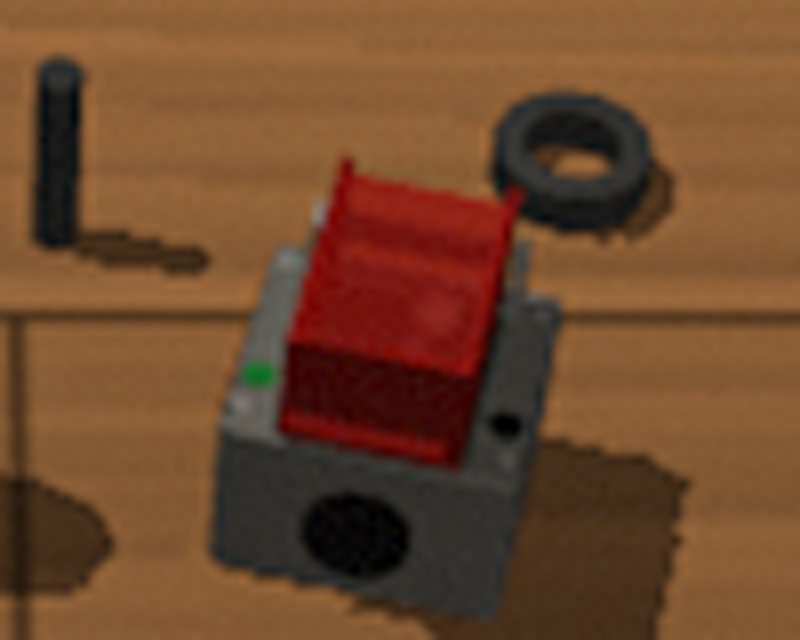

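View pics/si1.png

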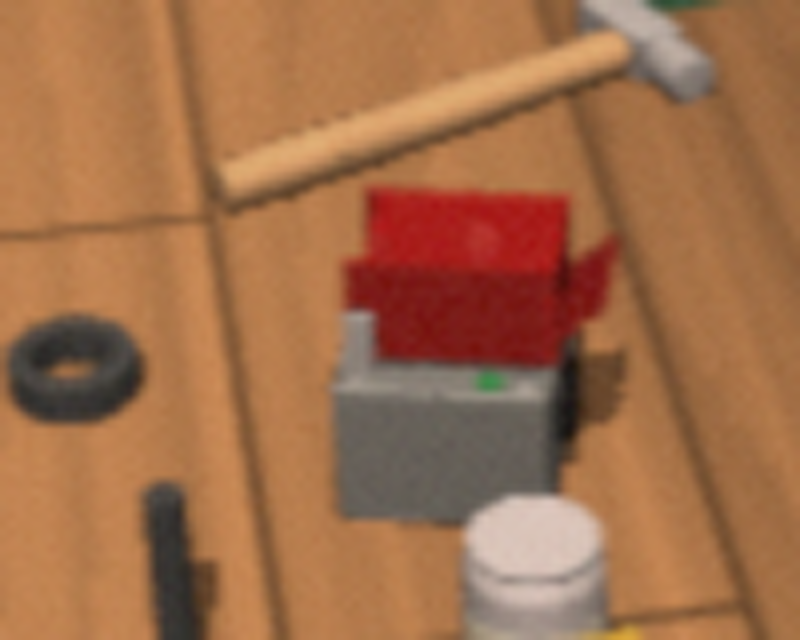

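```bash
cat > fit.py <<'E'
from h import *
from scipy.optimize import least_squares
def boxT(p):
    x,y,a=p
    T=np.eye(4);T[:2,:2]=[[np.cos(a),-np.sin(a)],[np.sin(a),np.cos(a)]];T[:2,3]=[x,y];return T
def w(p,P): P=np.atleast_2d(P);T=boxT(p);return P@T[:3,:3].T+T[:3,3]
# box pts mm , crop px
S=[([-11,41,70],(258,375)),([-11,-41,70],(505,426)),([-46,50,70],(222,432)),([-46,-50,70],(520,492)),([-46,50,0],(213,560)),([-46,-50,0],(492,615)),([46,-50,70],(562,298)),
   ([-47,30,118],(290,345)),([-47,-30,118],(470,375))]
D=[([-11,41,70],(490,381)),([46,50,70],(338,390)),([-46,50,70],(556,398)),([46,50,0],(343,517)),([-47,30,118],(568,270)),([-47,-30,118],(570,197))]
Ks,Ts=camT("scene");Kd,Td=camT("side")
def res(p,dbg=False):
    a=np.array([s[0] for s in S])/1e3; b=np.array([[(s[1][0]+.5)/8-.5+265,(s[1][1]+.5)/8-.5+140] for s in S])
    c=np.array([s[0] for s in D])/1e3; d=np.array([[(s[1][0]+.5)/8-.5+180,(s[1][1]+.5)/8-.5+130] for s in D])
    r=np.vstack([proj(w(p,a),Ks,Ts)-b,proj(w(p,c),Kd,Td)-d])
    return r if dbg else r.ravel()
if __name__=="__main__":
    f=least_squares(res,[0.54,0.15,3.0],loss="soft_l1")
    print(f.x,np.degrees(f.x[2]));print(res(f.x,True))
    p=f.x
    for nm,P in [("hinge",[.035,0,.092]),("lip",[-.057,0,.09])]: print(nm,w(p,P))
E
python3 fit.py
```

```text
[0.5264 0.1541 2.8941] 165.82238885941362
[[ 0.5055 -1.0715]
 [ 0.4577 -1.8281]
 [-0.9449  0.5714]
 [ 0.1144  0.1949]
 [-1.287   2.129 ]
 [ 0.5042  2.3171]
 [-0.3083 -0.1319]
 [-0.6239  0.1846]
 [ 0.6028  0.7321]
 [-1.9955 -0.0938]
 [-0.5086 -0.1927]
 [ 0.1329 -0.2958]
 [-0.027   0.7937]
 [-0.8109  0.0951]
 [ 0.276  -0.61  ]]
hinge [[0.4924 0.1626 0.092 ]]
lip [[0.5816 0.1401 0.09  ]]
```

```bash
cat > g.py <<'E'
from h import *
from fit import boxT,w
HZ=np.array([35,0,92])/1e3
def ori(p,tdeg,sx):
    """tool z tilted t from down, tip toward box +x; tool x = sx*box y"""
    t=np.radians(tdeg); z=np.array([np.sin(t),0,-np.cos(t)]); x=np.array([0,sx,0.]); y=np.cross(z,x)
    return R.from_matrix(boxT(p)[:3,:3]@np.c_[x,y,z])
def guardpt(xz,th):
    x,z=xz;c,s=np.cos(th),np.sin(th); return np.array([x*c+z*s,-x*s+z*c])
D2=np.array([-np.cos(np.radians(40)),np.sin(np.radians(40))])  # plate dir
N2=np.array([-D2[1],D2[0]])   # underside normal
ROOT=np.array([-82,-10.4])
def liftTCP(p,th,tdeg,along=6,off=1.0,half=10):
    C=guardpt(ROOT+along*D2+off*N2,th); t=np.radians(tdeg)
    q=C-half*np.array([np.cos(t),np.sin(t)])
    return w(p,[HZ[0]+q[0]/1e3,0,HZ[2]+q[1]/1e3])[0]
def tilt(th): return float(min(44,86-np.degrees(th)))
E
python3 - <<'E'
from g import *
p=[0.5264,0.1541,2.8941]
for sx in (1,-1):
    for th in (0,.5,1.0,1.3,1.58):
        t=tilt(th); P=liftTCP(p,th,t); print(sx,th,round(t),P,inverse_kinematics(P,quat(ori(p,t,sx))))
    P=liftTCP(p,0,44,off=30);print('app',P,inverse_kinematics(P,quat(ori(p,44,sx))))
    P=w(p,[-.12,0,.32])[0];print('view',P,inverse_kinematics(P,quat(ori(p,20,sx))),inverse_kinematics(P,quat(ori(p,0,sx))))
    P=w(p,[.085,0,.14])[0];print('shut',P,inverse_kinematics(P,quat(ori(p,0,sx))),inverse_kinematics(P,quat(ori(p,-20,sx))))
E
```

```text
1 0 44 [0.584  0.1395 0.0777] [0.0942 0.9299 1.2717 0.2362 1.6752 1.8464]
1 0.5 44 [0.5771 0.1413 0.1205] [0.0973 0.8681 1.2897 0.2396 1.7172 1.8592]
1 1.0 29 [0.5526 0.1475 0.1567] [0.1412 0.6543 1.4975 0.1841 1.4607 1.8951]
1 1.3 12 [0.5314 0.1528 0.1721] [0.2092 0.4656 1.7117 0.0967 1.147  1.9796]
1 1.58 -5 [0.5084 0.1586 0.1801] [ 0.3041  0.3182  1.9124 -0.0554  0.8444  2.1578]
app [0.6021 0.135  0.0555] [0.0865 0.9805 1.2181 0.2312 1.6796 1.841 ]
view [0.6427 0.1247 0.32  ] [0.1159 0.5521 1.2375 0.1226 1.6792 1.9273] [ 0.1735  0.3798  1.4649 -0.      1.297   1.9917]
shut [0.444  0.1749 0.14  ] [ 0.3504  0.3345  2.0113 -0.      0.7958  2.1687] None
-1 0 44 [0.584  0.1395 0.0777] [ 0.0942  0.9299  1.2717  0.2362  1.6752 -1.2952]
-1 0.5 44 [0.5771 0.1413 0.1205] [ 0.0973  0.8681  1.2897  0.2396  1.7172 -1.2824]
-1 1.0 29 [0.5526 0.1475 0.1567] [ 0.1412  0.6543  1.4975  0.1841  1.4607 -1.2465]
-1 1.3 12 [0.5314 0.1528 0.1721] [ 0.2092  0.4656  1.7117  0.0967  1.147  -1.162 ]
-1 1.58 -5 [0.5084 0.1586 0.1801] [ 0.3041  0.3182  1.9124 -0.0554  0.8444 -0.9838]
app [0.6021 0.135  0.0555] [ 0.0865  0.9805  1.2181  0.2312  1.6796 -1.3006]
view [0.6427 0.1247 0.32  ] [ 0.1159  0.5521  1.2375  0.1226  1.6792 -1.2143] [ 0.1735  0.3798  1.4649 -0.      1.297  -1.1498]
shut [0.444  0.1749 0.14  ] [ 0.3504  0.3345  2.0113 -0.      0.7958 -0.9729] [ 0.5019  0.2677  2.1886 -0.5265  0.4821 -0.3768]
```

```bash
python3 - <<'E'
from g import *
p=[0.5264,0.1541,2.8941]
command_gripper(0.0)
print(get_time(),get_grip_width())
P=w(p,[-.07,0,.26])[0]
move_pose(P,quat(ori(p,0,-1)))
tcp=get_tcp_pos();q=get_ee_rot();print(get_time(),tcp,q)
np.savez("v1.npz",tcp=tcp,q=q)
im=read_camera("wrist");cv2.imwrite("pics/w1.png",im[:,:,::-1])
im=read_camera("side");cv2.imwrite("pics/s1.png",im[:,:,::-1])
crop("w1","w1c",150,20,200,150,4)
crop("s1","s1c",150,40,200,150,4)
E
```

```text
1.4917 0.004695415507809573
3.575 [0.594  0.1378 0.2599] [-0.0001  0.7887  0.6148 -0.    ]
```

View pics/w1.png

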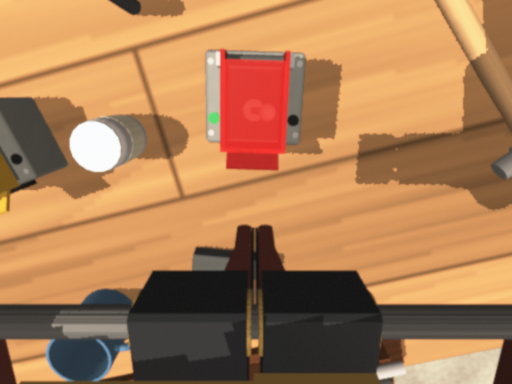

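View pics/w1c.png

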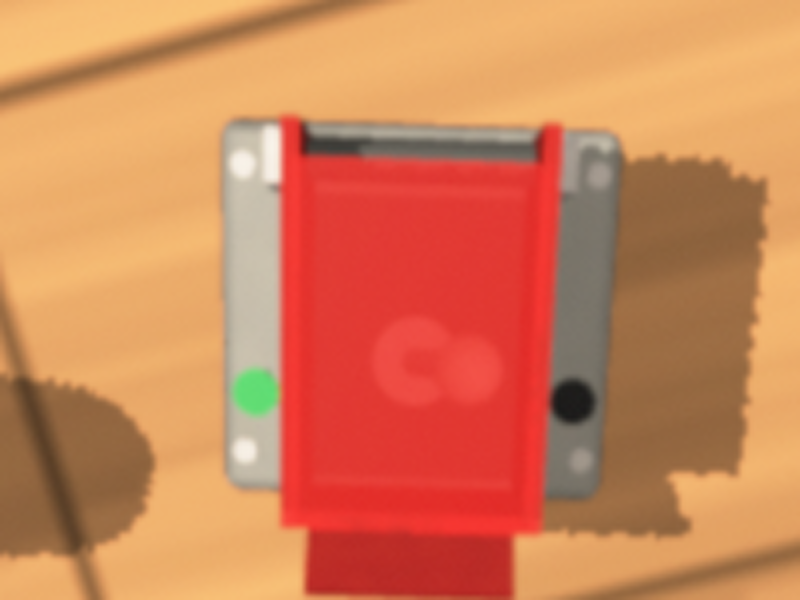

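View pics/s1c.png

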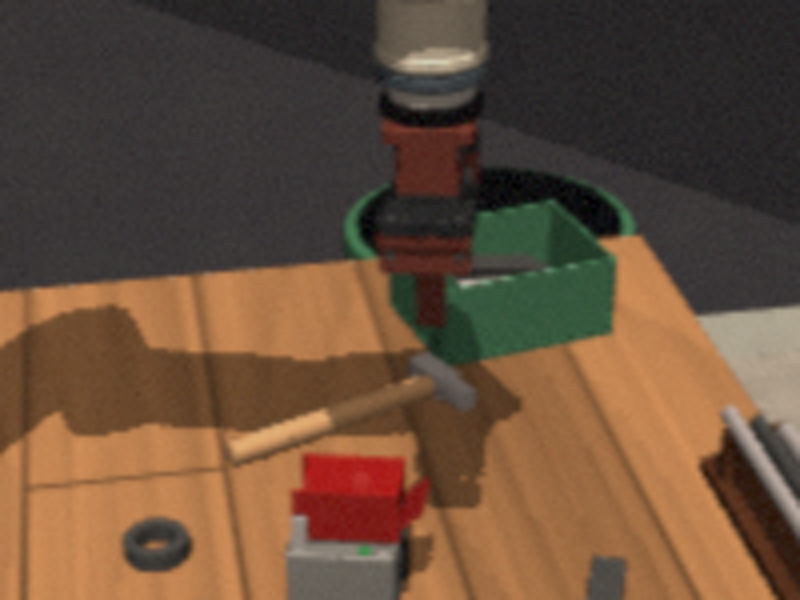

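```bash
python3 - <<'E'
from g import *
from scipy.optimize import least_squares
import fit
v=np.load("v1.npz");K,T=camT("wrist",v["tcp"],v["q"])
W=[([-20,41,70],(256,391)),([-20,-41,70],(573,401)),([46,50,70],(224,117)),([46,-50,70],(622,131)),([-46,50,70],(225,491)),([-46,-50,70],(602,500)),([-47,30,118],(282,526)),([-47,-30,118],(541,533)),([-67,26,100],(306,593)),([-67,-26,100],(513,600))]
a=np.array([s[0] for s in W])/1e3;b=np.array([[(s[1][0]+.5)/4-.5+150,(s[1][1]+.5)/4-.5+20] for s in W])
def r(p,dbg=False):
    A=a.copy();A[:2,0]=p[3]
    e=proj(w(p[:3],A),K,T)-b
    return e if dbg else e.ravel()
f=least_squares(r,[.5264,.1541,2.894,-.011],loss="soft_l1");print(f.x,f.cost);print(r(f.x,True))
# joint, scene bottom points dropped
def r2(p):
    fit.S[0][0][0]=fit.S[1][0][0]=fit.D[0][0][0]=p[3]*1e3
    return np.r_[r(p),0.7*fit.res(p[:3])]
f2=least_squares(r2,f.x,loss="soft_l1");print(f2.x);print(r(f2.x,True));print(fit.res(f2.x[:3],True))
# stereo check of dots from wrist
for i in (0,1): print(ray(b[i],.07,K,T))
print(w(f.x[:3],[[f.x[3],.041,.07],[f.x[3],-.041,.07]]))
E
```

```text
[ 0.5228  0.155   2.8659 -0.0201] 2.4227770360585237
[[ 0.2595  0.0939]
 [ 0.1395 -0.0872]
 [-1.2984 -0.6265]
 [ 1.1738 -0.9741]
 [-0.3829 -0.1203]
 [-0.12    0.3443]
 [-0.2151  0.1591]
 [ 0.2246  0.2683]
 [-0.3479  0.5914]
 [ 0.4721  0.3198]]
[ 0.5229  0.155   2.8673 -0.02  ]
[[ 0.2993  0.2   ]
 [ 0.1789 -0.092 ]
 [-1.3469 -0.424 ]
 [ 1.1193 -0.9231]
 [-0.3085  0.0569]
 [-0.0512  0.3914]
 [-0.1306  0.3316]
 [ 0.3043  0.3518]
 [-0.2424  0.7449]
 [ 0.5741  0.4025]]
[[ 0.0061  0.0439]
 [-0.1076 -0.0911]
 [-1.0224 -0.8559]
 [-0.241  -0.5245]
 [-1.3572  0.7117]
 [ 0.1682  1.6037]
 [ 0.259  -0.6119]
 [-0.7837 -1.1125]
 [ 0.2705 -0.1388]
 [-0.6947  0.0363]
 [-1.9358 -0.4637]
 [-1.3974 -0.1318]
 [-1.4143  0.5146]
 [-2.1905  0.2642]
 [-0.5778 -0.4345]]
[0.5308 0.1098 0.07  ]
[0.5533 0.1888 0.07  ]
[[0.531  0.1101 0.07  ]
 [0.5533 0.189  0.07  ]]
```

```bash
sed -i 's/^HZ=/PB=[0.5229,0.155,2.867]\nHZ=/' g.py; python3 - <<'E'
from g import *
p=PB
K,T=camT("scene")
for n,uv,z in [("mug top",(200,252),.09),("handle",(227,270),.045),("offcut",(286,261),.025),("oilcan",(251,183),.085)]:
    W=ray(uv,z,K,T); B=boxT(p)[:3,:3].T@(W-boxT(p)[:3,3]); print(n,W,B)
t=44;u=np.array([-np.sin(np.radians(t)),np.cos(np.radians(t))])
def bx(d): return boxT(p)[:3,:3]@np.array([d[0],0,d[1]])
o=quat(ori(p,t,-1))
fin=liftTCP(p,0,t,along=6,off=5); app=fin+bx(u*.045); pre=app+bx(np.array([-.02,.04]))
print(fin,app,pre)
move_pose(pre,o); print(get_time(),get_tcp_pos()-pre)
movel(app,o); f0=get_ft_force();print(f0)
r=movel(fin,o,v=.06,until_force=8); print(r,get_time(),get_tcp_pos()-fin,get_ft_force()-f0)
im=read_camera("side");cv2.imwrite("pics/s2.png",im[:,:,::-1])
im=read_camera("wrist");cv2.imwrite("pics/w2.png",im[:,:,::-1])
crop("s2","s2c",180,100,130,100,6)
E
```

```text
mug top [ 0.7571 -0.1236  0.09  ] [-0.301   0.2046  0.09  ]
handle [ 0.7754 -0.0636  0.045 ] [-0.3024  0.142   0.045 ]
offcut [0.7363 0.0753 0.025 ] [-0.227   0.0188  0.025 ]
oilcan [ 0.5334 -0.0108  0.085 ] [-0.055   0.1567  0.085 ]
[0.5826 0.1382 0.0747] [0.6127 0.1297 0.1071] [0.6319 0.1243 0.1471]
4.4 [-0.      0.0004 -0.0002]
[ 0.2671 -0.0878  0.315 ]
False 5.75 [0.0003 0.     0.0001] [-0.3393 -0.3497  0.2171]
```

View pics/s2c.png

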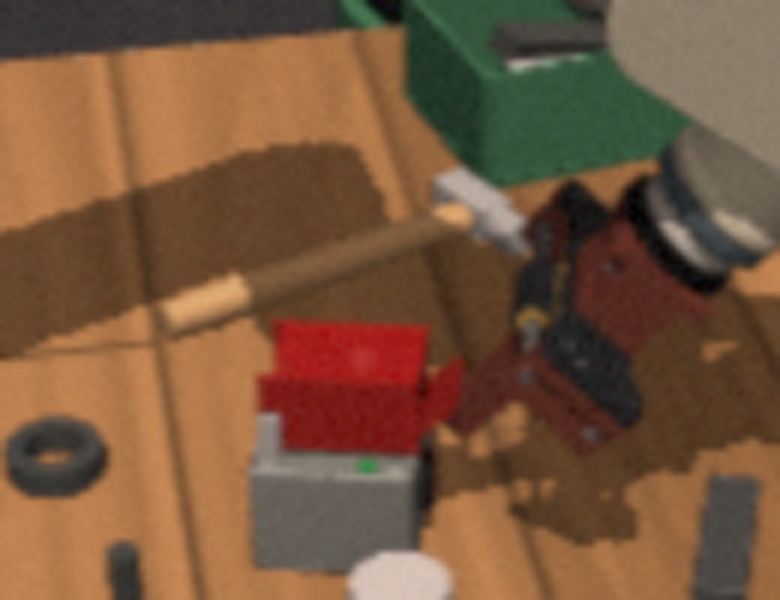

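View pics/w2.png

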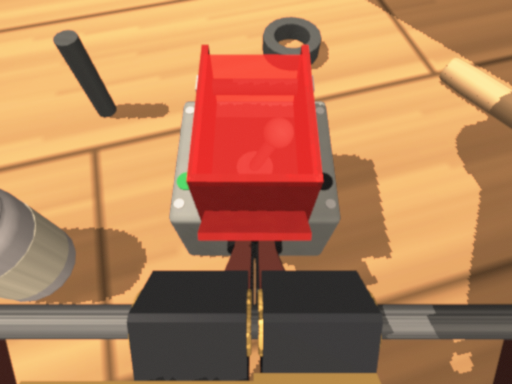

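```bash
python3 - <<'E'
from g import *
p=PB
f0=get_ft_force()
for i,th in enumerate([0.1,.35,.6,.75]):
    t=tilt(th); P=liftTCP(p,th,t,off=1.0)
    movel(P,quat(ori(p,t,-1)),v=.07); print(th,round(t),get_time(),get_ft_force()-f0)
    if i in (0,3):
        im=read_camera("side");cv2.imwrite(f"pics/s3_{i}.png",im[:,:,::-1]);crop(f"s3_{i}",f"s3c_{i}",200,110,80,80,6)
a=np.hstack([cv2.imread("pics/s3c_0.png")[:, :400],cv2.imread("pics/s3c_3.png")[:,:400]]);cv2.imwrite("pics/s3.png",a)
E
```

```text
0.1 44 6.175 [3.0565 0.8848 0.6563]
0.35 44 6.6833 [ 3.4938 -1.0949  0.7992]
0.6 44 7.1417 [ 1.4449 -0.6357  1.4448]
0.75 43 7.4833 [ 0.0267 -0.1752  2.0269]
```

View pics/s3.png

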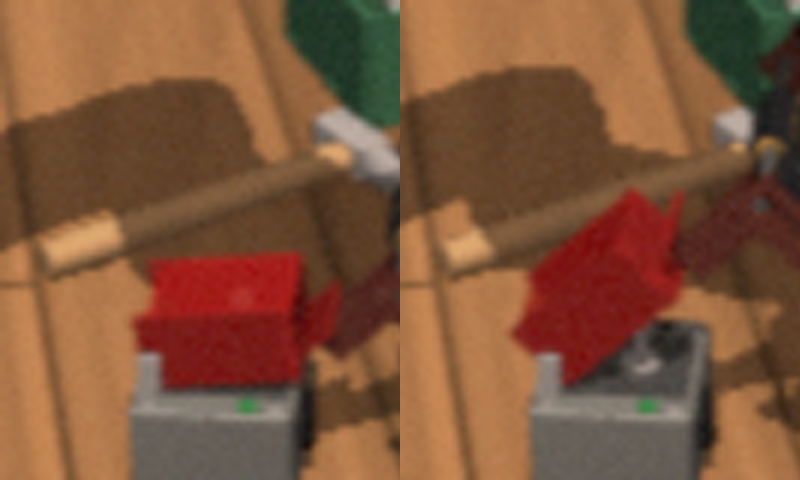

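```bash
python3 - <<'E'
from g import *
p=PB
f0=get_ft_force()
for i,th in enumerate([0.95,1.15,1.32,1.45,1.55]):
    t=tilt(th); P=liftTCP(p,th,t,off=1.0)
    movel(P,quat(ori(p,t,-1)),v=.07); print(th,round(t),get_time(),get_ft_force()-f0)
    if i in (2,4):
        im=read_camera("side");cv2.imwrite(f"pics/s4_{i}.png",im[:,:,::-1]);crop(f"s4_{i}",f"s4c_{i}",195,95,80,95,6)
a=np.hstack([cv2.imread("pics/s4c_2.png")[:, :400],cv2.imread("pics/s4c_4.png")[:,:400]]);cv2.imwrite("pics/s4.png",a)
E
```

```text
0.95 32 7.9417 [ 0.0529 -0.8752  0.8149]
1.15 20 8.35 [-0.9147 -0.9014 -1.1291]
1.32 10 8.7167 [-2.0525  0.2838 -0.9872]
1.45 3 9.0833 [-0.9748  0.572  -1.1136]
1.55 -3 9.3583 [-0.4787 -0.1632 -0.9038]
```

View pics/s4.png

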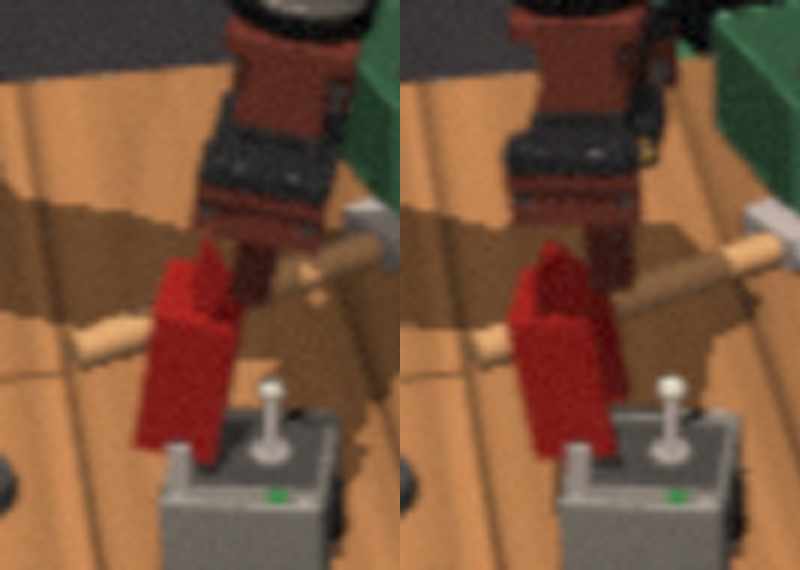

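```bash
python3 - <<'E'
from g import *
p=PB
t=30; o=quat(ori(p,t,-1))
cur=get_tcp_pos()
movel(cur+boxT(p)[:3,:3]@np.array([-.06,0,.03]),v=.15); print(get_time())
move_pose(w(p,[-.05,-.055,.17])[0],o); print(get_time())
im=read_camera("scene");cv2.imwrite("pics/c5.png",im[:,:,::-1])
movel(w(p,[-.006,-.05,.092])[0],o,v=.1); print(get_time(),get_ft_force())
im=read_camera("side");cv2.imwrite("pics/s5.png",im[:,:,::-1]);crop("s5","s5c",195,95,80,95,6)
im=read_camera("wrist");cv2.imwrite("pics/w5.png",im[:,:,::-1])
crop("c5","c5c",260,100,80,95,6)
cv2.imwrite("pics/5.png",np.hstack([cv2.imread("pics/s5c.png")[:, :400],cv2.imread("pics/c5c.png")[:,:400]]))
E
```

```text
10.0083
10.6083
11.7083 [ 0.2215 -0.2792  0.3858]
```

View pics/5.png

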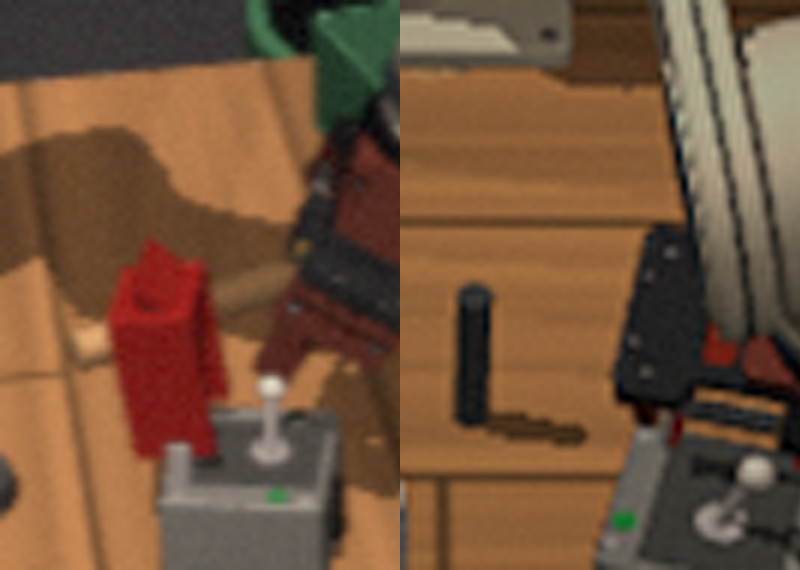

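View pics/w5.png

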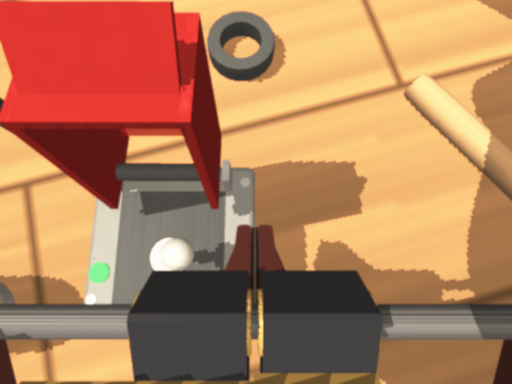

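```bash
python3 - <<'E'
from g import *
p=PB
t=30; o=quat(ori(p,t,-1))
f0=get_ft_force()
r=movel(w(p,[-.006,0.006,.092])[0],o,v=.06,until_force=7)
B=boxT(p)[:3,:3].T
print(r,get_time(),B@(get_tcp_pos()-boxT(p)[:3,3]),B@(np.array(get_ft_force())-f0))
im=read_camera("wrist");cv2.imwrite("pics/w6.png",im[:,:,::-1])
im=read_camera("side");cv2.imwrite("pics/s6.png",im[:,:,::-1])
E
```

```text
True 12.5417 [-0.0062 -0.005   0.0922] [ 1.1217 -4.5279  1.2388]
```

View pics/w6.png

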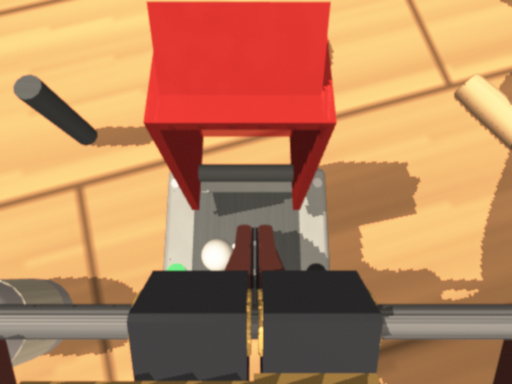

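```bash
python3 - <<'E'
from g import *
p=PB
t=30; o=quat(ori(p,t,-1)); o0=quat(ori(p,0,-1))
movel(w(p,[-.006,-0.03,.092])[0],o,v=.1)
movel(w(p,[-.08,-.03,.17])[0],o,v=.2)
im=read_camera("wrist");cv2.imwrite("pics/w7.png",im[:,:,::-1])
im=read_camera("scene");cv2.imwrite("pics/c7.png",im[:,:,::-1]);crop("c7","c7c",250,110,110,110,5)
print(get_time(),inverse_kinematics(w(p,[.105,0,.15])[0],o0),inverse_kinematics(w(p,[.105,0,.3])[0],o0))
E
```

```text
13.8333 [ 0.3844  0.2947  2.0407 -0.      0.8063 -0.9118] [ 0.3844  0.0814  1.8985 -0.      1.1617 -0.9118]
```

View pics/w7.png

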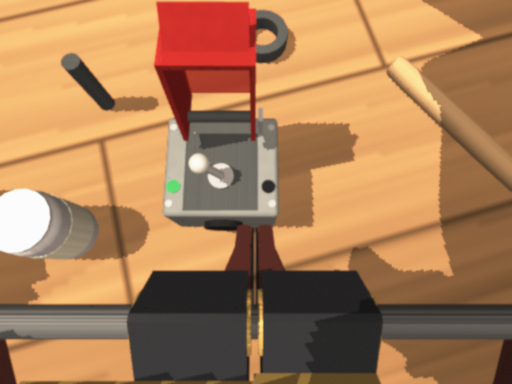

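View pics/c7c.png

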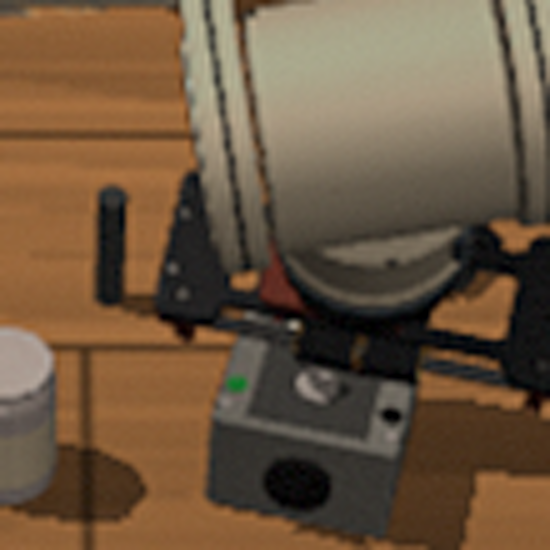

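```bash
python3 - <<'E'
from g import *
p=PB; o0=quat(ori(p,0,-1))
K,T=camT("wrist",get_tcp_pos(),get_ee_rot())
im=cv2.imread("pics/w7.png")[150:176,185:212].astype(int); m=im.min(2)>170; ys,xs=np.nonzero(m)
uv=(xs.mean()+185,ys.mean()+150); W=ray(uv,.1053,K,T); print(uv,m.sum(),boxT(p)[:3,:3].T@(W-boxT(p)[:3,3]))
for a in (0,.4,.7,.8): 
    y=.034*np.sin(a-.4); print(a,proj(w(p,[-.011,y,.074+.034*np.cos(a-.4)]),K,T))
E
```

```text
(np.float64(197.1908713692946), np.float64(162.7344398340249)) 241 [-0.0102  0.0147  0.1053]
0 [[233.6359 163.6466]]
0.4 [[215.9251 162.5274]]
0.7 [[202.9576 163.18  ]]
0.8 [[199.0151 163.6714]]
```

```bash
python3 - <<'E'
from g import *
p=PB; o0=quat(ori(p,0,-1))
movel(w(p,[-.08,0,.31])[0],quat(ori(p,15,-1)),v=.25)
move_pose(w(p,[.105,0,.31])[0],o0); print(get_time())
movel(w(p,[.11,0,.15])[0],o0,v=.2); print(get_time(),get_tcp_pos(),get_ft_force())
im=read_camera("side");cv2.imwrite("pics/s8.png",im[:,:,::-1]);crop("s8","s8c",150,80,120,110,6)
E
```

```text
15.3417
16.2917 [0.4181 0.1849 0.1504] [1.0754 0.0623 0.1727]
```

View pics/s8c.png

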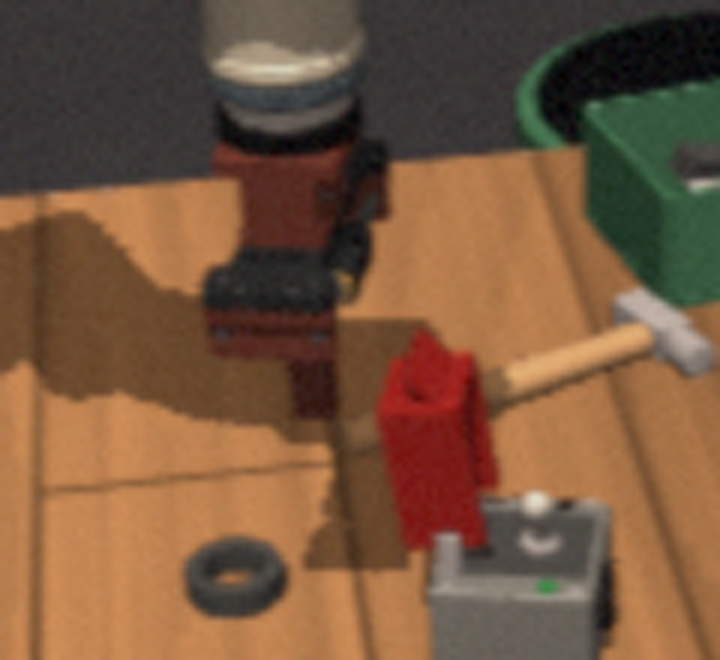

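```bash
python3 - <<'E'
from g import *
p=PB; o0=quat(ori(p,0,-1))
movel(w(p,[.045,0,.15])[0],o0,v=.08); print(get_time(),get_ft_force())
wait(.3)
im=read_camera("side");cv2.imwrite("pics/s9.png",im[:,:,::-1]);crop("s9","s9c",150,80,120,110,6)
E
```

```text
17.3083 [ 0.1918 -0.018  -0.263 ]
```

View pics/s9c.png

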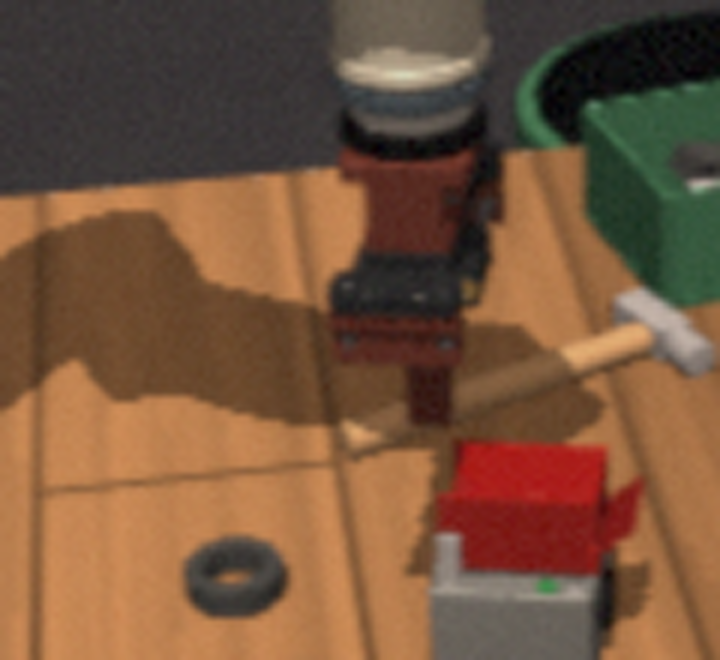

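Guard is shut. I'll retreat up and view from above through the translucent top.

```bash
python3 - <<'E'
from g import *
p=PB; o0=quat(ori(p,0,-1))
movel(w(p,[.03,0,.30])[0],o0,v=.2)
move_pose(w(p,[-.07,0,.26])[0],o0); wait(.3); print(get_time(),get_ft_force())
im=read_camera("wrist");cv2.imwrite("pics/w10.png",im[:,:,::-1]);crop("w10","w10c",150,20,200,150,4)
im=read_camera("scene");cv2.imwrite("pics/c10.png",im[:,:,::-1])
E
```

```text
19.3667 [-0.5824  0.2301 -0.1114]
```

View pics/w10c.png

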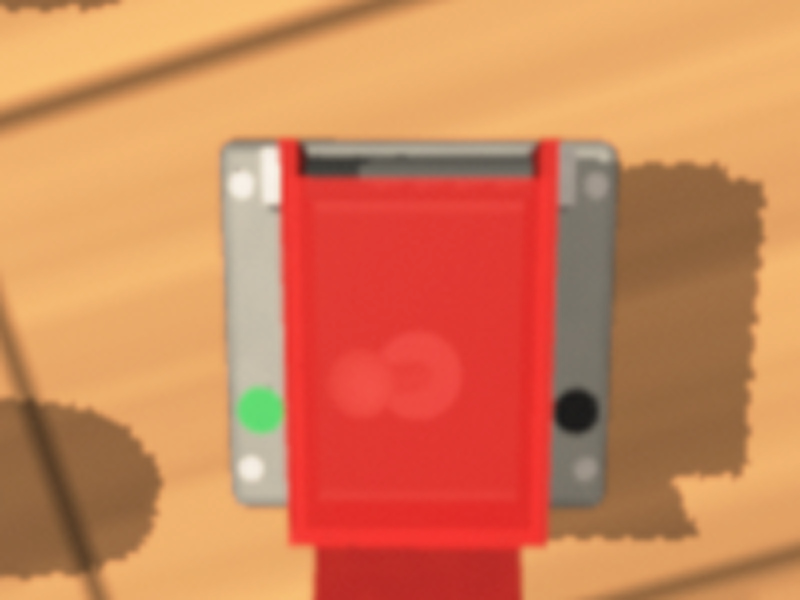

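View pics/c10.png

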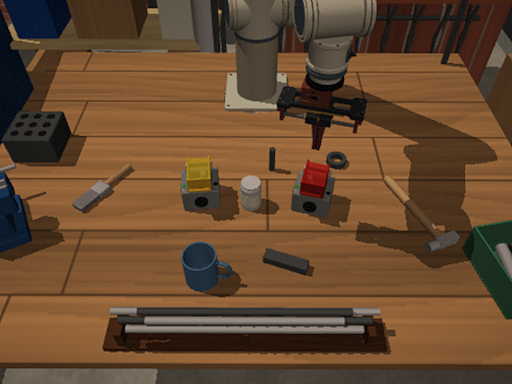

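```bash
python3 -c "
from station import *
job_done(); print(get_time())"
```

```text
the job is handed in; nothing more can be done
the job is handed in; nothing more can be done
```

The forge blower is switched on: the toggle is over at the green dot and the red guard is shut over it. I handed the job in just after 19.4 s on the robot's clock, against the 54 s limit.

- **Opening the guard:** with the fingers shut, I lifted it by its lip and swung it back until it fell on its stop and stayed there.
- **Toggle:** I pushed it over until the force rose at its end stop. With the guard still open, the wrist camera put the ball at box y = +14.7 mm. The fully ON position should be about +13 mm, which is within measuring error.
- **Shutting the guard:** I pushed its outer top wall away from the robot and it dropped shut on its own.

**Last checks:** in the last wrist picture the guard is shut and the ball shows through its top on the green side. The arm hangs clear in the air and the force reading is near zero. The yellow-guarded switch and the loose things look to be where they were at the start. No check failed. My first estimate of the box's position was a few millimetres off, so I corrected it with a wrist picture before touching anything.

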